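# Make room for a sample pan in the rack

### The job

Put the spare sample pan into the row in the rack, directly to the left (as seen from the robot) of the long pan that juts out in front: while the spare pan still stands in front of the row, nudge the pans of the row apart until the gap there is clearly wider than a pan, then slide the spare pan in along the counter until it is fully home and square against the back stop. Do not lift or tip any pan, keep all five upright in the rack with their backs at the back stop, and leave the mug, the jar and the spoon alone.

Things in the scene. Friction and masses are not known exactly. Their poses are not given: they have to be found in the camera images.
- rack: Fixed steel rack: back stop on its far side, an end cheek at each end, open to the robot, no floor (pans slide on the counter). Origin: counter height, mid-row, where a home pan's centre comes. x: away from robot, square to the stop; y: along the row, to the left. Stop's face at x = 45 mm; cheeks' inner faces at y = +-180 mm, x -50 to 45; all 26 mm high. Five pans leave 20 mm spare.
- pan_a: Left end pan of the row: open-topped plain metal pan, 90 mm deep (own x), 68 wide (own y), 34 high; walls and floor 4 mm, mouth 82 x 60 mm. Origin: centre of its underside. 0.14 to 0.28 kg, slides on the counter with friction. Axes like the rack's.
- pan_b: Another pan of the row, in any of the three places right of the left end pan: open-topped plain metal pan, 90 mm deep (own x), 68 wide (own y), 34 high; walls and floor 4 mm, mouth 82 x 60 mm. Origin: centre of its underside. 0.14 to 0.28 kg, slides on the counter with friction. Axes like the rack's.
- pan_c: Another pan of the row, in any of the three places right of the left end pan: open-topped plain metal pan, 90 mm deep (own x), 68 wide (own y), 34 high; walls and floor 4 mm, mouth 82 x 60 mm. Origin: centre of its underside. 0.14 to 0.28 kg, slides on the counter with friction. Axes like the rack's.
- pan_long: The long pan of the row, in any of the three places right of the left end pan: 125 mm deep, so it juts 35 mm out in front of the others; width, height, walls and axes as theirs. Origin: underside, 45 mm from its far end (its middle is at own x = -17.5 mm). 0.19 to 0.39 kg. The row's pans start 1 mm apart at the back stop, with about 85 mm free in all at one or both ends.
- pan_new: The spare pan, on the counter in front of the rack (robot's side), turned up to 0.4 rad either way from the rack's axes: open-topped plain metal pan, 90 mm deep (own x), 68 wide (own y), 34 high; walls and floor 4 mm, mouth 82 x 60 mm. Origin: centre of its underside. 0.14 to 0.28 kg, slides on the counter with friction.
- mug: White mug, 80 mm across plus handle, 85 mm high, left of the rack; origin: centre of its underside. Bystander.
- jar: Amber glass jar, 72 mm across, 110 mm high, right of the rack; origin: centre of its underside. Bystander.
- spoon: Steel spoon, about 170 mm long, lying beyond the rack; origin near its middle. Bystander.
Things that resemble listed ones, but are neither listed nor needed, are in the scene too. Leave any black or blue look-alike of the pan_a alone.

How it is judged:
By the outcome, as a careful person would: the job done as asked, in the order asked, and still so for the second after the job is handed in, with the robot touching nothing.
It also fails if it takes over 64 s, if anything falls off the work surface, if the arm or the gripper's body presses on something with over 40 N, if the wrist force passes 120 N, or if a joint passes its speed limit or range.

### The arm

A 7-joint arm with a two-finger parallel gripper is mounted at the origin on the work surface. World frame = base frame: x ahead of the robot, y to its left, z up, the work surface at z = 0. Lengths are in m, angles in degrees, forces in N, time in s.
With the tool pointing down it reaches from about 0.425 to 1.025 m from the base axis. Payload 9.4 kg.
Tool frame: the origin (TCP) lies at the centre of the arm's flange, where the gripper is bolted on; the fingertips stand 186 mm ahead of it and the grasp point (between the pads) lies 167 mm ahead of it; z points along the fingers, y is the line along which they close (so a half turn about z gives the same grasp; the last joint's range is limited). The gripper opens to 93 mm and grips with 3 to 60 N. Pads are 15 mm wide; open, the fingers measure 128 mm over their backs; the gripper's body (75 mm by 188 mm) begins 65 mm behind the grasp point.
Start: joints at [-4.395, 34.337, -0.143, 91.639, 0.103, 54.024, -4.572], TCP at [0.725, 0, 0.405] pointing down, gripper open.
Joint ranges: [-147.43, 147.43], [-19.82, 112.94], [-74.19, 73.91], [6.32, 146.72], [-59.91, 239.91], [6.04, 106.73], [-150.56, 150.56]. Speed limits (degrees/s): [127.2, 127.2, 172.46, 172.46, 180, 180, 180].

### API

Orientations are given as [roll, pitch, yaw] about the fixed x, y, z axes, in that order (R = Rz(yaw) Ry(pitch) Rx(roll)).
In Python, from cell import env, camera gives the robot as it stands.
- The arm moves only by the tool servo_tool, never from a script. Its argument "increments" is a list of rows, each an object of numbers: "dx", "dy", "dz": the shift along the tool's x, y, z in cm; "wx", "wy", "wz": the turn, a rotation vector about the tool's x, y, z in rad; "jaw": the closure, from -1 (fully open) to 1 (shut). A call has 1 to 20 rows; each row shifts and turns the commanded pose from where the row before left it, along the tool's axes as they then stand; what a row does not reach is not made up. A row lasts 1/10 s, in which the tool goes at most 50 mm and 8.59 degrees, less where a joint would pass 70% of its speed; a pose out of reach is approached as far as the arm can. A call with a gripper value outside its range is refused whole. The fingers move at their own pace and stop on an object; "newtons" is the grip in N (left out, the last holds). Time passes only in rows, so rows that do not move let the fingers close. It gives the time, the measured TCP pose, the force, the opening and the grip force at its end, in the units of the state.
- env.sense(): the state, without advancing time (a new reading comes with each control period).
- camera(name): name is "scene" or "side" or "wrist"; returns a dict with "image" (480x640x3 uint8, blue, green, red), "mtx" (3x3 intrinsics, pixels), "R" (3x3) and "t" (3): a world point X has camera coordinates R X + t. Camera axes: x right, y down, z forward; pixel columns grow to the right and rows downward; lengths in m; the calibration is good to about 2 mm. A picture is of the moment at which its call begins. There is no depth.
- env.hand_in(): hands the job in; it is judged then, once.
The state is a dict: "t": time; "joint_pos": joint angles; "qvel": joint speeds; "effort": joint torques, N m; "tool_pos": TCP position; "tool_rot": TCP orientation; "contact_force": force on the tool from outside, world axes, zero at the start; "torque": the same for the moment, N m; "finger_gap": finger opening in m; "grip_force": force on a finger pad.
Only numpy, scipy, OpenCV 4.12 (cv2) and the standard library are available. Lean on these libraries where they do the work, as an engineer would, in place of code of your own. Each camera call takes 0.05 s, during which the arm holds its last target. There are 200 camera calls.

## Working session

There is one attempt and no reset: what is moved stays moved. The work goes in short steps, Python scripts to look and compute and a tool call to move; the robot and the scene stay as the last step left them, time stands still between calls to the robot, and variables do not carry over. Pictures are saved under pics/ and viewed, at most 10 in all, crops included, and the job is handed in when it is done.

Besides the shell and the picture viewer there is one more tool, called as name(argument=value, ...), one argument or row to a line, values as JSON. servo_tool: Moves the arm, as the interface text tells. Its arguments: {"type":"object","properties":{"increments":{"type":"array","items":{"type":"object","properties":{"dx":{"type":"number"},"dy":{"type":"number"},"dz":{"type":"number"},"wx":{"type":"number"},"wy":{"type":"number"},"wz":{"type":"number"},"jaw":{"type":"number"}}}},"newtons":{"type":"number"}},"required":["increments"]}

```bash
mkdir -p pics; ls; python3 - <<'E'
from cell import env, camera
import cv2,numpy as np,pickle
d={}
for n in("scene","side","wrist"):
    c=camera(n);d[n]=c;print(n,(-c["R"].T@c["t"]).round(3),c["R"][2].round(2))
    cv2.imwrite(f"pics/{n}0.png",c["image"])
pickle.dump(d,open("c0.pkl","wb"))
print(env.sense())
E
```

```text
pics
scene [ 1.443 -0.383  0.66 ] [-0.74  0.37 -0.56]
side [ 0.183 -0.662  0.633] [ 0.41  0.69 -0.6 ]
wrist [0.725 0.081 0.384] [-0.   -0.29 -0.96]
{'t': 0.15, 'joint_pos': array([-4.39485497, 34.37533788, -0.14475641, 91.66879745,  0.10256943,
       54.02426358, -4.57108884]), 'qvel': array([-0.08621852, -0.0238326 ,  0.00816189, -0.09940905,  0.00976599,
       -0.02833429,  0.04754131]), 'effort': array([ 4.23705205e-03, -7.65584278e+01,  1.49971146e+00, -2.52563953e+01,
       -5.22377843e-02,  1.48844108e-02,  9.41959070e-05]), 'tool_pos': array([7.24863470e-01, 9.00441024e-06, 4.04051439e-01]), 'tool_rot': array([-1.79932042e+02,  6.64006701e-03,  9.00035976e+01]), 'contact_force': array([-1.60449142e-01, -5.28459075e-04, -8.28318581e-01]), 'torque': array([ 0.03751858,  0.01320213, -0.00898319]), 'grip_force': 0.0, 'finger_gap': 0.0928121198440421}
```

View pics/scene0.png

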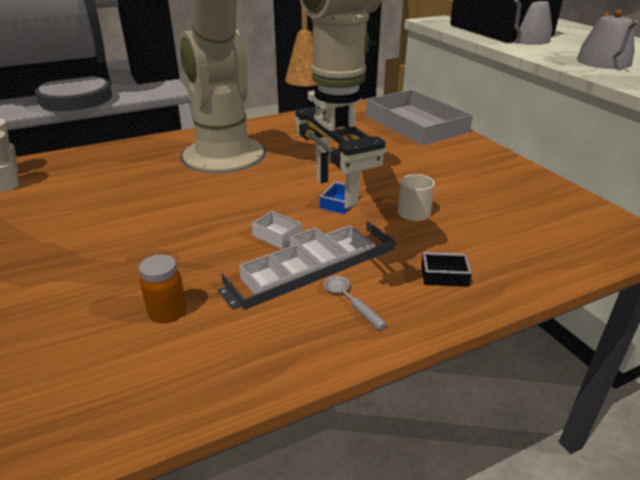

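View pics/wrist0.png

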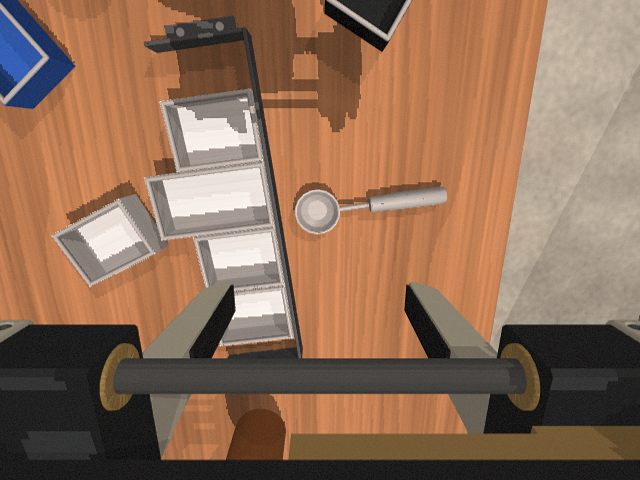

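The wrist view shows the row from the top down (+y up, +x right): pan_a at about (215,130), the long pan (210,200), then two pans (238,258) and (255,315). The spare pan is at (108,240), and the free space is above pan_a. I'll rectify this view onto the rim plane.

```bash
cat > h.py <<'E'
import cv2,numpy as np
def P(c,X):
    q=(c["R"]@np.asarray(X,float).T).T+c["t"]; q=q@c["mtx"].T; return q[:,:2]/q[:,2:]
def back(c,uv,z):
    d=np.c_[np.asarray(uv,float),np.ones(len(uv))]@np.linalg.inv(c["mtx"]).T@c["R"]; o=-c["R"].T@c["t"]
    return o+d*((z-o[2])/d[:,2])[:,None]
def rect(c,z,x0,y0,w,h,s,f):
    # pixel (u,v): x=x0+u/s/1000, y=y0-v/s/1000 ; grid each 20 mm
    cor=np.array([[0,0],[w,0],[w,h],[0,h]],np.float32)
    X=np.c_[x0+cor[:,0]/s/1000,y0-cor[:,1]/s/1000,np.full(4,z)]
    H=cv2.getPerspectiveTransform(P(c,X).astype(np.float32),cor)
    im=cv2.warpPerspective(c["image"],H,(w,h),flags=cv2.INTER_CUBIC)
    for k in range(0,2000,20):
        u=int(round(k*s)); 
        if u<w: cv2.line(im,(u,0),(u,6),(0,255,0),1); cv2.putText(im,str(int(round(x0*1000+k))),(u,16),0,.35,(0,255,0),1)
        if u<h: cv2.line(im,(0,u),(6,u),(0,255,0),1); cv2.putText(im,str(int(round(y0*1000-k))),(8,u+4),0,.35,(0,255,0),1)
    cv2.imwrite(f,im)
E
python3 - <<'E'
import pickle;from h import *
c=pickle.load(open("c0.pkl","rb"))["wrist"]
print(back(c,[[162,102],[252,90],[62,238],[145,45],[300,360]],.034).round(3))
p=back(c,[[55,20],[310,360]],.034)
rect(c,.034,.5,.24,500,800,2,"pics/t.png")
im=cv2.imread("pics/t.png");print(p)
E
```

```text
[[ 0.571  0.119  0.034]
 [ 0.659  0.129  0.034]
 [ 0.443 -0.019  0.034]
 [ 0.562  0.167  0.034]
 [ 0.7   -0.174  0.034]]
[[ 0.4831576   0.18774494  0.034     ]
 [ 0.71219134 -0.17364083  0.034     ]]
```

```bash
python3 - <<'E'
import pickle;from h import *
c=pickle.load(open("c0.pkl","rb"))["wrist"]
rect(c,.034,.42,.20,600,600,2,"pics/r0.png")
rect(c,.034,.42,.20,464,600,1.6,"pics/r0.png")
E
```

```text
(no output)
```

View pics/r0.png

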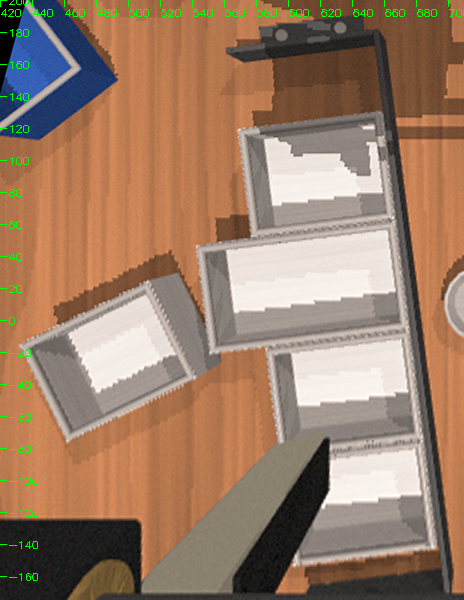

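Rectified readings: pan_a's back-left corner is at px (382,112), which is (0.659,0.130). The row's right end is at px (437,547), which is (0.693,-0.142). That puts the rack yaw at about 7.2°, and the row length of 274 mm matches the expected 275. The spare's centre is about (0.487,-0.026) with yaw about 26°. I'll check the rack model by overlaying it on the other cameras.

```bash
cat >> h.py <<'E'
TH=np.radians(7.2); EX=np.array([np.cos(TH),np.sin(TH)]); EY=np.array([-EX[1],EX[0]])
OX,OY=.6248,-.0807
def W(x,y,z=0): return np.r_[(OX+x)*EX+(OY+y)*EY,z]      # rack -> world (m)
def toR(p): return np.array([p[0]*EX[0]+p[1]*EX[1]-OX, p[0]*EY[0]+p[1]*EY[1]-OY])
E
python3 - <<'E'
import pickle;from h import *
d=pickle.load(open("c0.pkl","rb"))
out=[]
for n,r in(("scene",(190,150,270,190)),("side",None)):
    c=d[n];im=cv2.resize(c["image"],None,fx=3,fy=3,interpolation=cv2.INTER_CUBIC)
    def poly(pts,col):
        q=P(c,np.array(pts));q=(q*3+1).astype(int);cv2.polylines(im,[q.reshape(-1,1,2)],True,col,1);return q
    q=poly([W(-.05,.18,.026),W(.045,.18,.026),W(.045,-.18,.026),W(-.05,-.18,.026)],(0,255,0))
    for y1,f in((.1270,-.045),(.058,-.08),(-.011,-.045),(-.08,-.045)):
        poly([W(f,y1,.034),W(.045,y1,.034),W(.045,y1-.068,.034),W(f,y1-.068,.034)],(0,0,255))
    t=np.radians(26.3);e=np.array([np.cos(t),np.sin(t)]);g=np.array([-e[1],e[0]])
    poly([np.r_[np.array([.487,-.026])+a*.045*e+b*.034*g,.034] for a,b in((1,1),(1,-1),(-1,-1),(-1,1))],(255,0,255))
    m=q.mean(0).astype(int);im=im[max(0,m[1]-250):m[1]+200,max(0,m[0]-400):m[0]+400]
    cv2.imwrite(f"pics/ov_{n}.png",im);print(n,m,im.shape)
E
```

```text
scene [924 772] (450, 800, 3)
side [1034  796] (450, 800, 3)
```

View pics/ov_scene.png

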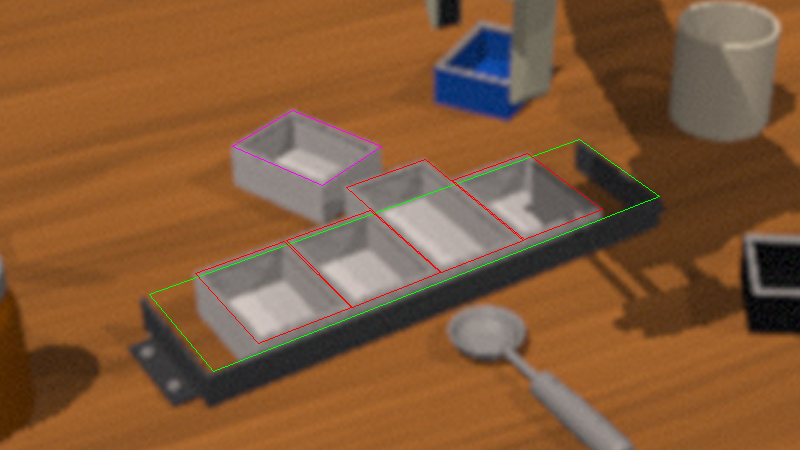

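View pics/ov_side.png

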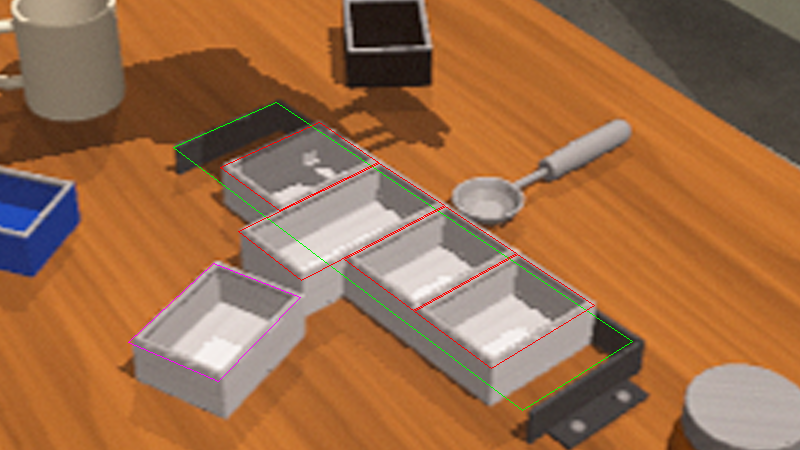

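The overlays agree with the model to about 3 mm. The rack is as modelled, with about 53 mm free on the left and 33 mm on the right, so I'll spread both ways. First I'll move above pan_a.

servo_tool(
  increments=[
    {"wz": -0.063, "jaw": 0.35},
    {"wz": -0.063, "jaw": 0.35},
    {"dx": 2.5, "dy": -2.3, "jaw": 0.35},
    {"dx": 2.6, "dy": -2.4, "jaw": 0.35},
    {"dx": 2.6, "dy": -2.4, "jaw": 0.35},
    {"dx": 2.6, "dy": -2.35, "jaw": 0.35},
    {"dz": 3, "jaw": 0.35},
    {"dz": 3, "jaw": 0.35},
    {"dz": 3, "jaw": 0.35},
    {"dz": 3, "jaw": 0.35},
    {"dz": 2, "jaw": 0.35},
    {"jaw": 0.35},
    {"jaw": 0.35},
    {"jaw": 0.35},
  ],
  newtons=20,
)

```text
invalid input at $.increments[0]: expected keys dx, dy, dz, wx, wy, wz, jaw
```

```bash
python3 - <<'E'
from cell import env;from h import *
s=env.sense();print(s["t"],s["tool_pos"],toR(s["tool_pos"]),s["tool_rot"],s["finger_gap"],s["contact_force"])
print(W(0,.093))
E
```

```text
0.15 [7.24863470e-01 9.00441024e-06 4.04051439e-01] [ 0.09434883 -0.01014055] [-1.79932042e+02  6.64006701e-03  9.00035976e+01] 0.0928121198440421 [-1.60449142e-01 -5.28459075e-04 -8.28318581e-01]
[0.61833167 0.09051122 0.        ]
```

servo_tool(
  increments=[
    {"dx": 0, "dy": 0, "dz": 0, "wx": 0, "wy": 0, "wz": -0.063, "jaw": 0.35},
    {"dx": 0, "dy": 0, "dz": 0, "wx": 0, "wy": 0, "wz": -0.063, "jaw": 0.35},
    {"dx": 2.5, "dy": -2.3, "dz": 0, "wx": 0, "wy": 0, "wz": 0, "jaw": 0.35},
    {"dx": 2.6, "dy": -2.4, "dz": 0, "wx": 0, "wy": 0, "wz": 0, "jaw": 0.35},
    {"dx": 2.6, "dy": -2.4, "dz": 0, "wx": 0, "wy": 0, "wz": 0, "jaw": 0.35},
    {"dx": 2.6, "dy": -2.35, "dz": 0, "wx": 0, "wy": 0, "wz": 0, "jaw": 0.35},
    {"dx": 0, "dy": 0, "dz": 3, "wx": 0, "wy": 0, "wz": 0, "jaw": 0.35},
    {"dx": 0, "dy": 0, "dz": 3, "wx": 0, "wy": 0, "wz": 0, "jaw": 0.35},
    {"dx": 0, "dy": 0, "dz": 3, "wx": 0, "wy": 0, "wz": 0, "jaw": 0.35},
    {"dx": 0, "dy": 0, "dz": 3, "wx": 0, "wy": 0, "wz": 0, "jaw": 0.35},
    {"dx": 0, "dy": 0, "dz": 2, "wx": 0, "wy": 0, "wz": 0, "jaw": 0.35},
    {"dx": 0, "dy": 0, "dz": 0, "wx": 0, "wy": 0, "wz": 0, "jaw": 0.35},
    {"dx": 0, "dy": 0, "dz": 0, "wx": 0, "wy": 0, "wz": 0, "jaw": 0.35},
    {"dx": 0, "dy": 0, "dz": 0, "wx": 0, "wy": 0, "wz": 0, "jaw": 0.35},
  ],
  newtons=20,
)

```text
t: 1.55
tool_pos: [0.6187, 0.0904, 0.2659]
tool_rot: [179.9, -0.0, 97.2]
contact_force: [-0.3, -0.6, 1.0]
finger_gap: 0.0303
grip_force: 0.0
```

```bash
cat > st.py <<'E'
from cell import env;from h import *
s=env.sense();print(round(s["t"],2),s["tool_pos"].round(4),"rack",(toR(s["tool_pos"])*1e3).round(1),"tip z",(s["tool_pos"][2]-.186).round(4),s["tool_rot"].round(2),s["finger_gap"].round(4),s["contact_force"].round(1),round(float(s["grip_force"]),1))
E
python3 st.py
```

```text
Traceback (most recent call last):
  File "st.py", line 2, in <module>
    s=env.sense();print(round(s["t"],2),s["tool_pos"].round(4),"rack",(toR(s["tool_pos"])*1e3).round(1),"tip z",(s["tool_pos"][2]-.186).round(4),s["tool_rot"].round(2),s["finger_gap"].round(4),s["contact_force"].round(1),round(float(s["grip_force"]),1))
                                                                                                                                                                        ^^^^^^^^^^^^^^^^^^^^^
AttributeError: 'float' object has no attribute 'round'
```

servo_tool(
  increments=[
    {"dx": 0, "dy": 0, "dz": 2.4, "wx": 0, "wy": 0, "wz": 0, "jaw": 0.35},
    {"dx": 0, "dy": 0, "dz": 2.2, "wx": 0, "wy": 0, "wz": 0, "jaw": 0.35},
    {"dx": 0, "dy": 0, "dz": 1.2, "wx": 0, "wy": 0, "wz": 0, "jaw": 0.35},
    {"dx": 0, "dy": 0, "dz": 0.8, "wx": 0, "wy": 0, "wz": 0, "jaw": 0.35},
    {"dx": 0.8, "dy": 0, "dz": 0, "wx": 0, "wy": 0, "wz": 0, "jaw": 0.35},
    {"dx": 0.5, "dy": 0, "dz": 0, "wx": 0, "wy": 0, "wz": 0, "jaw": 0.35},
    {"dx": 0.4, "dy": 0, "dz": 0, "wx": 0, "wy": 0, "wz": 0, "jaw": 0.35},
    {"dx": 0.4, "dy": 0, "dz": 0, "wx": 0, "wy": 0, "wz": 0, "jaw": 0.35},
    {"dx": 0.4, "dy": 0, "dz": 0, "wx": 0, "wy": 0, "wz": 0, "jaw": 0.35},
    {"dx": 0.4, "dy": 0, "dz": 0, "wx": 0, "wy": 0, "wz": 0, "jaw": 0.35},
    {"dx": 0.4, "dy": 0, "dz": 0, "wx": 0, "wy": 0, "wz": 0, "jaw": 0.35},
    {"dx": 0.4, "dy": 0, "dz": 0, "wx": 0, "wy": 0, "wz": 0, "jaw": 0.35},
    {"dx": 0.4, "dy": 0, "dz": 0, "wx": 0, "wy": 0, "wz": 0, "jaw": 0.35},
  ],
)

```text
t: 2.85
tool_pos: [0.6131, 0.1312, 0.1987]
tool_rot: [180.0, 0.0, 97.2]
contact_force: [-0.5, -1.4, 1.2]
finger_gap: 0.0306
grip_force: 1.0
```

```bash
sed -i 's/s\["finger_gap"\].round(4)/round(s["finger_gap"],4)/' st.py
python3 st.py; python3 - <<'E'
from cell import camera;from h import *
c=camera("side");u=P(c,[W(0,.093,.02)])[0].astype(int);im=c["image"][max(0,u[1]-120):u[1]+100,max(0,u[0]-150):u[0]+150]
cv2.imwrite("pics/p1.png",cv2.resize(im,None,fx=2.6,fy=2.6,interpolation=2))
E
```

```text
2.85 [0.6131 0.1312 0.1987] rack [-1.00e-01  1.34e+02] tip z 0.0127 [1.800e+02 1.000e-02 9.721e+01] 0.0306 [-0.5 -1.4  1.2] 1.0
```

View pics/p1.png

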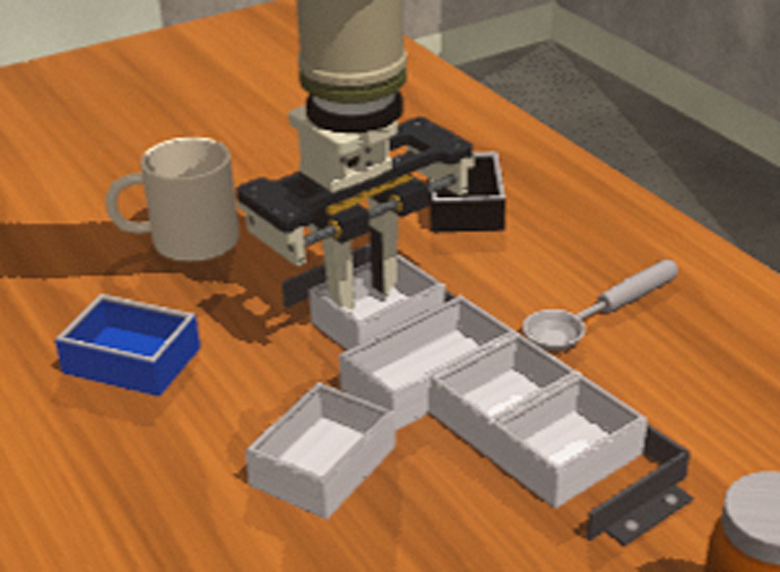

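Pan_a slides square: the gap is opening at px (430,310), and the fingers at (365,290) bear on its left wall. I'll continue.

servo_tool(
  increments=[
    {"dx": 0.4, "dy": 0, "dz": 0, "wx": 0, "wy": 0, "wz": 0, "jaw": 0.35},
    {"dx": 0.4, "dy": 0, "dz": 0, "wx": 0, "wy": 0, "wz": 0, "jaw": 0.35},
    {"dx": 0.4, "dy": 0, "dz": 0, "wx": 0, "wy": 0, "wz": 0, "jaw": 0.35},
    {"dx": 0.4, "dy": 0, "dz": 0, "wx": 0, "wy": 0, "wz": 0, "jaw": 0.35},
    {"dx": 0.4, "dy": 0, "dz": 0, "wx": 0, "wy": 0, "wz": 0, "jaw": 0.35},
    {"dx": 0.3, "dy": 0, "dz": 0, "wx": 0, "wy": 0, "wz": 0, "jaw": 0.35},
    {"dx": 0.2, "dy": 0, "dz": 0, "wx": 0, "wy": 0, "wz": 0, "jaw": 0.35},
  ],
)

```text
t: 3.6
tool_pos: [0.6099, 0.1562, 0.1987]
tool_rot: [-180.0, -0.0, 97.2]
contact_force: [0.4, -1.5, 1.0]
finger_gap: 0.0305
grip_force: 0.8
```

```bash
python3 st.py; python3 - <<'E'
from cell import camera;from h import *
c=camera("wrist");rect(c,.034,.52,.22,600,420,2.6,"pics/p2.png")
p=P(c,[W(-.05,.18,.026),W(.045,.18,.026)]);print(p)
E
```

```text
3.6 [0.6099 0.1562 0.1987] rack [-1.000e-01  1.593e+02] tip z 0.0127 [-179.99   -0.     97.24] 0.0305 [ 0.4 -1.5  1. ] 0.8
[[218.38838685 270.66871671]
 [412.49872376 270.69097797]]
```

View pics/p2.png

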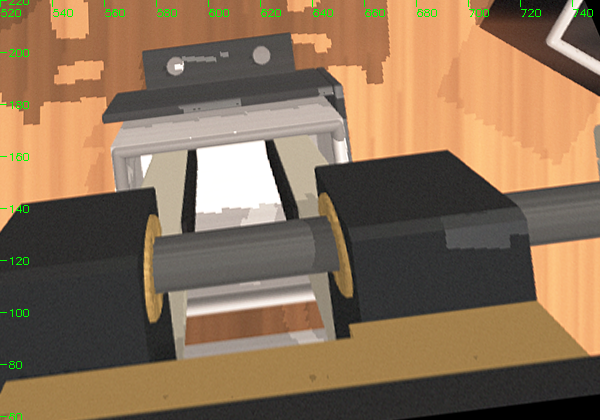

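The rim's outer-left edge at px (115,150)–(342,122) puts pan_a's left side at rack y ≈171 mm, square to the cheek. It has about 9 mm to go, so I'll nudge it 5 mm more, withdraw, and go into the long pan.

servo_tool(
  increments=[
    {"dx": 0.3, "dy": 0, "dz": 0, "wx": 0, "wy": 0, "wz": 0, "jaw": 0.35},
    {"dx": 0.2, "dy": 0, "dz": 0, "wx": 0, "wy": 0, "wz": 0, "jaw": 0.35},
    {"dx": 0, "dy": 0, "dz": 0, "wx": 0, "wy": 0, "wz": 0, "jaw": 0.35},
    {"dx": -1, "dy": 0, "dz": 0, "wx": 0, "wy": 0, "wz": 0, "jaw": 0.35},
    {"dx": -1, "dy": 0, "dz": 0, "wx": 0, "wy": 0, "wz": 0, "jaw": 0.35},
    {"dx": 0, "dy": 0, "dz": -2, "wx": 0, "wy": 0, "wz": 0, "jaw": 0.35},
    {"dx": 0, "dy": 0, "dz": -3, "wx": 0, "wy": 0, "wz": 0, "jaw": 0.35},
    {"dx": 0, "dy": 0, "dz": -2, "wx": 0, "wy": 0, "wz": 0, "jaw": 0.35},
    {"dx": -3, "dy": -0.2, "dz": 0, "wx": 0, "wy": 0, "wz": 0, "jaw": 0.35},
    {"dx": -3, "dy": -0.2, "dz": 0, "wx": 0, "wy": 0, "wz": 0, "jaw": 0.35},
    {"dx": -3, "dy": -0.2, "dz": 0, "wx": 0, "wy": 0, "wz": 0, "jaw": 0.35},
    {"dx": -3, "dy": -0.2, "dz": 0, "wx": 0, "wy": 0, "wz": 0, "jaw": 0.35},
    {"dx": 0, "dy": 0, "dz": 0, "wx": 0, "wy": 0, "wz": 0, "jaw": 0.35},
  ],
)

```text
t: 4.95
tool_pos: [0.619, 0.0143, 0.2688]
tool_rot: [-180.0, 0.2, 96.8]
contact_force: [-0.1, -1.1, 0.0]
finger_gap: 0.0304
grip_force: 0.0
```

```bash
python3 st.py
```

```text
4.95 [0.619  0.0143 0.2688] rack [-8.9 17.3] tip z 0.0828 [-179.97    0.18   96.8 ] 0.0304 [-0.1 -1.1  0. ] 0.0
```

servo_tool(
  increments=[
    {"dx": 0, "dy": 0, "dz": 0, "wx": 0, "wy": 0, "wz": 0, "jaw": 0.35},
    {"dx": 0, "dy": 0, "dz": 0, "wx": 0, "wy": 0, "wz": 0, "jaw": 0.35},
  ],
)

```text
t: 5.15
tool_pos: [0.619, 0.0213, 0.2687]
tool_rot: [180.0, -0.0, 97.2]
contact_force: [0.3, 0.6, 0.3]
finger_gap: 0.0305
grip_force: 0.0
```

```bash
python3 st.py;  python3 - <<'E'
from cell import camera;from h import *
c=camera("wrist");rect(c,.034,.52,.2,600,520,2,"pics/p3.png")
E
```

```text
5.15 [0.619  0.0213 0.2687] rack [-8.  24.2] tip z 0.0827 [ 1.800e+02 -3.000e-02  9.724e+01] 0.0305 [0.3 0.6 0.3] 0.0
```

View pics/p3.png

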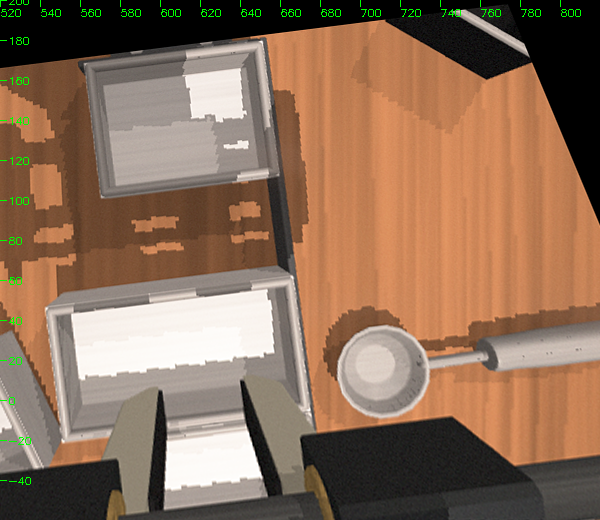

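Pan_a is square at the left cheek, at px (85,63)–(263,40), with its back at the stop. The gap to the long pan is about 48 mm (px v 178 to 272). Next I'll push the long pan and its neighbours to the right by about 27 mm.

servo_tool(
  increments=[
    {"dx": 0, "dy": 0, "dz": 2.5, "wx": 0, "wy": 0, "wz": 0, "jaw": 0.35},
    {"dx": 0, "dy": 0, "dz": 2.5, "wx": 0, "wy": 0, "wz": 0, "jaw": 0.35},
    {"dx": 0, "dy": 0, "dz": 1.5, "wx": 0, "wy": 0, "wz": 0, "jaw": 0.35},
    {"dx": 0, "dy": 0, "dz": 0.5, "wx": 0, "wy": 0, "wz": 0, "jaw": 0.35},
    {"dx": -0.8, "dy": 0, "dz": 0, "wx": 0, "wy": 0, "wz": 0, "jaw": 0.35},
    {"dx": -0.6, "dy": 0, "dz": 0, "wx": 0, "wy": 0, "wz": 0, "jaw": 0.35},
    {"dx": -0.4, "dy": 0, "dz": 0, "wx": 0, "wy": 0, "wz": 0, "jaw": 0.35},
    {"dx": -0.4, "dy": 0, "dz": 0, "wx": 0, "wy": 0, "wz": 0, "jaw": 0.35},
    {"dx": -0.4, "dy": 0, "dz": 0, "wx": 0, "wy": 0, "wz": 0, "jaw": 0.35},
    {"dx": -0.4, "dy": 0, "dz": 0, "wx": 0, "wy": 0, "wz": 0, "jaw": 0.35},
    {"dx": -0.4, "dy": 0, "dz": 0, "wx": 0, "wy": 0, "wz": 0, "jaw": 0.35},
    {"dx": -0.4, "dy": 0, "dz": 0, "wx": 0, "wy": 0, "wz": 0, "jaw": 0.35},
    {"dx": -0.4, "dy": 0, "dz": 0, "wx": 0, "wy": 0, "wz": 0, "jaw": 0.35},
    {"dx": -0.4, "dy": 0, "dz": 0, "wx": 0, "wy": 0, "wz": 0, "jaw": 0.35},
    {"dx": -0.2, "dy": 0, "dz": 0, "wx": 0, "wy": 0, "wz": 0, "jaw": 0.35},
    {"dx": 0, "dy": 0, "dz": 0, "wx": 0, "wy": 0, "wz": 0, "jaw": 0.35},
  ],
)

```text
t: 6.8
tool_pos: [0.6253, -0.0264, 0.1994]
tool_rot: [179.9, -0.0, 97.2]
contact_force: [-0.3, 2.8, 2.8]
finger_gap: 0.0305
grip_force: 2.0
```

```bash
python3 st.py
```

```text
6.8 [ 0.6253 -0.0264  0.1994] rack [ -7.7 -23.9] tip z 0.0134 [ 1.7993e+02 -4.0000e-02  9.7240e+01] 0.0305 [-0.3  2.8  2.8] 2.0
```

servo_tool(
  increments=[
    {"dx": -0.2, "dy": 0, "dz": 0, "wx": 0, "wy": 0, "wz": 0, "jaw": 0.35},
    {"dx": -0.2, "dy": 0, "dz": 0, "wx": 0, "wy": 0, "wz": 0, "jaw": 0.35},
    {"dx": 0, "dy": 0, "dz": 0, "wx": 0, "wy": 0, "wz": 0, "jaw": 0.35},
  ],
)

```text
t: 7.1
tool_pos: [0.6258, -0.0304, 0.1991]
tool_rot: [179.9, -0.0, 97.2]
contact_force: [0.1, 4.6, 3.0]
finger_gap: 0.0298
grip_force: 2.0
```

Contact force is still low and there's no jam, with an estimated gap of about 77 mm. I'll withdraw and look at the gap and the spare from above.

servo_tool(
  increments=[
    {"dx": 1, "dy": 0, "dz": 0, "wx": 0, "wy": 0, "wz": 0, "jaw": 0.35},
    {"dx": 1, "dy": 0, "dz": 0, "wx": 0, "wy": 0, "wz": 0, "jaw": 0.35},
    {"dx": 0, "dy": 0, "dz": -2, "wx": 0, "wy": 0, "wz": 0, "jaw": 0.35},
    {"dx": 0, "dy": 0, "dz": -3, "wx": 0, "wy": 0, "wz": 0, "jaw": 0.35},
    {"dx": 0, "dy": 0, "dz": -3, "wx": 0, "wy": 0, "wz": 0, "jaw": 0.35},
    {"dx": 1, "dy": -2, "dz": -3, "wx": 0, "wy": 0, "wz": 0, "jaw": 0.35},
    {"dx": 1, "dy": -2, "dz": -3, "wx": 0, "wy": 0, "wz": 0, "jaw": 0.35},
    {"dx": 1, "dy": -2, "dz": -3, "wx": 0, "wy": 0, "wz": 0, "jaw": 0.35},
    {"dx": 0, "dy": -2, "dz": -2, "wx": 0, "wy": 0, "wz": 0, "jaw": 0.35},
    {"dx": 0, "dy": 0, "dz": 0, "wx": 0, "wy": 0, "wz": 0, "jaw": 0.35},
    {"dx": 0, "dy": 0, "dz": 0, "wx": 0, "wy": 0, "wz": 0, "jaw": 0.35},
    {"dx": 0, "dy": 0, "dz": 0, "wx": 0, "wy": 0, "wz": 0, "jaw": 0.35},
  ],
)

```text
t: 8.3
tool_pos: [0.5404, 0.009, 0.3878]
tool_rot: [-180.0, 0.0, 97.2]
contact_force: [-0.3, -0.1, -0.5]
finger_gap: 0.0305
grip_force: 0.0
```

```bash
python3 st.py;  python3 - <<'E'
from cell import camera;from h import *
c=camera("wrist");rect(c,.034,.42,.2,720,600,2.4,"pics/p4.png")
E
```

```text
8.3 [0.5404 0.009  0.3878] rack [-87.5  21.9] tip z 0.2018 [-179.95    0.     97.22] 0.0305 [-0.3 -0.1 -0.5] 0.0
```

View pics/p4.png

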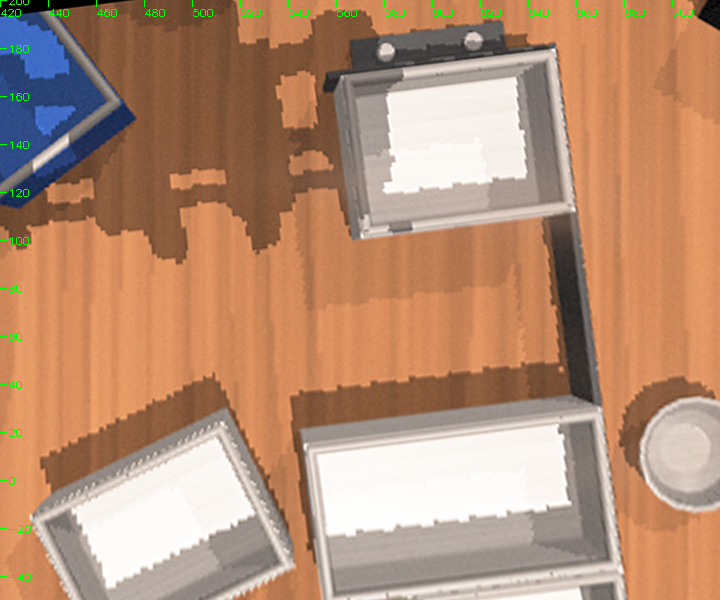

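The gap runs from px (577,210) to (600,405), about 80 mm at rack y 27–109.5, clearly wider than the 68 mm pan. All backs are at the stop. The spare is at centre (0.488,-0.026), yaw 26.3°, as before. I'll grasp its front wall.

servo_tool(
  increments=[
    {"dx": 0, "dy": 0, "dz": 0, "wx": 0, "wy": 0, "wz": -0.111, "jaw": 0.14},
    {"dx": 0, "dy": 0, "dz": 0, "wx": 0, "wy": 0, "wz": -0.111, "jaw": 0.14},
    {"dx": 0, "dy": 0, "dz": 0, "wx": 0, "wy": 0, "wz": -0.111, "jaw": 0.14},
    {"dx": -0.43, "dy": -2.53, "dz": 0, "wx": 0, "wy": 0, "wz": 0, "jaw": 0.14},
    {"dx": -0.4, "dy": -3, "dz": 0, "wx": 0, "wy": 0, "wz": 0, "jaw": 0.14},
    {"dx": 0, "dy": -3, "dz": 0, "wx": 0, "wy": 0, "wz": 0, "jaw": 0.14},
    {"dx": 0, "dy": -2, "dz": 0, "wx": 0, "wy": 0, "wz": 0, "jaw": 0.14},
    {"dx": 0, "dy": 0, "dz": 3, "wx": 0, "wy": 0, "wz": 0, "jaw": 0.14},
    {"dx": 0, "dy": 0, "dz": 3, "wx": 0, "wy": 0, "wz": 0, "jaw": 0.14},
    {"dx": 0, "dy": 0, "dz": 3, "wx": 0, "wy": 0, "wz": 0, "jaw": 0.14},
    {"dx": 0, "dy": 0, "dz": 3, "wx": 0, "wy": 0, "wz": 0, "jaw": 0.14},
    {"dx": 0, "dy": 0, "dz": 2, "wx": 0, "wy": 0, "wz": 0, "jaw": 0.14},
    {"dx": 0, "dy": 0, "dz": 0, "wx": 0, "wy": 0, "wz": 0, "jaw": 0.14},
    {"dx": 0, "dy": 0, "dz": 0, "wx": 0, "wy": 0, "wz": 0, "jaw": 0.14},
    {"dx": 0, "dy": 0, "dz": 0, "wx": 0, "wy": 0, "wz": 0, "jaw": 0.14},
  ],
)

```text
t: 9.85
tool_pos: [0.4495, -0.0453, 0.2493]
tool_rot: [180.0, 0.0, 116.3]
contact_force: [0.1, -0.1, 0.4]
finger_gap: 0.0397
grip_force: 0.0
```

```bash
python3 st.py
```

```text
9.85 [ 0.4495 -0.0453  0.2493] rack [-184.5  -20.6] tip z 0.0633 [1.7997e+02 2.0000e-02 1.1629e+02] 0.0397 [ 0.1 -0.1  0.4] 0.0
```

servo_tool(
  increments=[
    {"dx": 0, "dy": 0, "dz": 2, "wx": 0, "wy": 0, "wz": 0, "jaw": 0.14},
    {"dx": 0, "dy": 0, "dz": 2, "wx": 0, "wy": 0, "wz": 0, "jaw": 0.14},
    {"dx": 0, "dy": 0, "dz": 1, "wx": 0, "wy": 0, "wz": 0, "jaw": 0.14},
    {"dx": 0, "dy": 0, "dz": 0.3, "wx": 0, "wy": 0, "wz": 0, "jaw": 0.14},
    {"dx": 0, "dy": 0, "dz": 0, "wx": 0, "wy": 0, "wz": 0, "jaw": 0.14},
    {"dx": 0, "dy": 0, "dz": 0, "wx": 0, "wy": 0, "wz": 0, "jaw": 1},
    {"dx": 0, "dy": 0, "dz": 0, "wx": 0, "wy": 0, "wz": 0, "jaw": 1},
    {"dx": 0, "dy": 0, "dz": 0, "wx": 0, "wy": 0, "wz": 0, "jaw": 1},
    {"dx": 0, "dy": 0, "dz": 0, "wx": 0, "wy": 0, "wz": 0, "jaw": 1},
    {"dx": 0, "dy": 0, "dz": 0, "wx": 0, "wy": 0, "wz": 0, "jaw": 1},
    {"dx": 0, "dy": 0, "dz": 0, "wx": 0, "wy": 0, "wz": 0, "jaw": 1},
    {"dx": 0, "dy": 0, "dz": 0, "wx": 0, "wy": 0, "wz": 0, "jaw": 1},
  ],
  newtons=20,
)

```text
t: 11.05
tool_pos: [0.4493, -0.0453, 0.1959]
tool_rot: [180.0, 0.0, 116.3]
contact_force: [0.0, 0.3, 4.1]
finger_gap: 0.0045
grip_force: 20.0
```

```bash
python3 st.py
```

```text
11.05 [ 0.4493 -0.0453  0.1959] rack [-184.8  -20.6] tip z 0.0099 [1.7998e+02 1.0000e-02 1.1630e+02] 0.0045 [0.  0.3 4.1] 20.0
```

The jaws hold the wall with a 4.5 mm opening. I'll turn the pan square in place, then slide it sideways in front of the gap.

servo_tool(
  increments=[
    {"dx": 0, "dy": 0, "dz": 0, "wx": 0, "wy": 0, "wz": 0.083, "jaw": 1},
    {"dx": 0, "dy": 0, "dz": 0, "wx": 0, "wy": 0, "wz": 0.083, "jaw": 1},
    {"dx": 0, "dy": 0, "dz": 0, "wx": 0, "wy": 0, "wz": 0.083, "jaw": 1},
    {"dx": 0, "dy": 0, "dz": 0, "wx": 0, "wy": 0, "wz": 0.084, "jaw": 1},
    {"dx": 0, "dy": 0, "dz": 0, "wx": 0, "wy": 0, "wz": 0, "jaw": 1},
    {"dx": 0.7, "dy": 0, "dz": 0, "wx": 0, "wy": 0, "wz": 0, "jaw": 1},
    {"dx": 1, "dy": 0, "dz": 0, "wx": 0, "wy": 0, "wz": 0, "jaw": 1},
    {"dx": 1, "dy": 0, "dz": 0, "wx": 0, "wy": 0, "wz": 0, "jaw": 1},
    {"dx": 1, "dy": 0, "dz": 0, "wx": 0, "wy": 0, "wz": 0, "jaw": 1},
    {"dx": 1, "dy": 0, "dz": 0, "wx": 0, "wy": 0, "wz": 0, "jaw": 1},
    {"dx": 1, "dy": 0, "dz": 0, "wx": 0, "wy": 0, "wz": 0, "jaw": 1},
    {"dx": 1, "dy": 0, "dz": 0, "wx": 0, "wy": 0, "wz": 0, "jaw": 1},
    {"dx": 1, "dy": 0, "dz": 0, "wx": 0, "wy": 0, "wz": 0, "jaw": 1},
    {"dx": 0.7, "dy": 0, "dz": 0, "wx": 0, "wy": 0, "wz": 0, "jaw": 1},
    {"dx": 0.5, "dy": 0, "dz": 0, "wx": 0, "wy": 0, "wz": 0, "jaw": 1},
    {"dx": 0, "dy": 0, "dz": 0, "wx": 0, "wy": 0, "wz": 0, "jaw": 1},
    {"dx": 0, "dy": 0, "dz": 0, "wx": 0, "wy": 0, "wz": 0, "jaw": 1},
  ],
)

```text
t: 12.75
tool_pos: [0.4379, 0.0433, 0.1959]
tool_rot: [180.0, -0.0, 97.4]
contact_force: [-0.5, 1.0, 5.4]
finger_gap: 0.0039
grip_force: 20.0
```

```bash
python3 st.py; python3 - <<'E'
from cell import camera;from h import *
c=camera("wrist");cv2.imwrite("pics/w5.png",c["image"])
c=camera("scene");u=P(c,[W(-.05,.06,.02)])[0].astype(int);a=c["image"][u[1]-75:u[1]+75,u[0]-100:u[0]+100]
d=camera("side");u=P(d,[W(-.05,.06,.02)])[0].astype(int);b=d["image"][u[1]-75:u[1]+75,u[0]-100:u[0]+100]
w=cv2.resize(c["image"]*0,(1,1))
im=np.hstack([cv2.resize(x,(400,300),interpolation=2) for x in(a,b)])
im=np.vstack([im,np.hstack([cv2.resize(cv2.imread("pics/w5.png"),(400,300)),np.zeros((300,400,3),np.uint8)])])
cv2.imwrite("pics/p5.png",im)
E
```

```text
12.75 [0.4379 0.0433 0.1959] rack [-184.9   68.7] tip z 0.0099 [ 1.7998e+02 -1.0000e-02  9.7370e+01] 0.0039 [-0.5  1.   5.4] 20.0
```

servo_tool(
  increments=[
    {"dx": 0, "dy": 0.5, "dz": 0, "wx": 0, "wy": 0, "wz": 0, "jaw": 1},
    {"dx": 0, "dy": 0.8, "dz": 0, "wx": 0, "wy": 0, "wz": 0, "jaw": 1},
    {"dx": 0, "dy": 0.8, "dz": 0, "wx": 0, "wy": 0, "wz": 0, "jaw": 1},
    {"dx": 0, "dy": 0.8, "dz": 0, "wx": 0, "wy": 0, "wz": 0, "jaw": 1},
    {"dx": 0, "dy": 0.8, "dz": 0, "wx": 0, "wy": 0, "wz": 0, "jaw": 1},
    {"dx": 0, "dy": 0.8, "dz": 0, "wx": 0, "wy": 0, "wz": 0, "jaw": 1},
    {"dx": 0, "dy": 0.4, "dz": 0, "wx": 0, "wy": 0, "wz": 0, "jaw": 1},
    {"dx": 0, "dy": 0, "dz": 0, "wx": 0, "wy": 0, "wz": 0, "jaw": 1},
  ],
)

```text
t: 13.7
tool_pos: [0.486, 0.0487, 0.1959]
tool_rot: [-179.9, 0.1, 97.3]
contact_force: [-2.8, -0.8, 9.8]
finger_gap: 0.0037
grip_force: 20.0
```

```bash
python3 st.py; python3 - <<'E'
from cell import camera;from h import *
a=camera("scene");b=camera("side");c=camera("wrist");o=[]
for k in(a,b):
    u=P(k,[W(-.02,.08,.02)])[0].astype(int);o.append(cv2.resize(k["image"][u[1]-75:u[1]+75,u[0]-100:u[0]+100],(400,300),interpolation=2))
rect(c,.034,.50,.2,400,300,1.8,"pics/tmp.png")
cv2.imwrite("pics/p5.png",np.vstack([np.hstack(o),np.hstack([cv2.imread("pics/tmp.png"),cv2.resize(c["image"],(400,300))])]))
E
```

```text
13.7 [0.486  0.0487 0.1959] rack [-136.6   68.1] tip z 0.0099 [-1.7989e+02  6.0000e-02  9.7330e+01] 0.0037 [-2.8 -0.8  9.8] 20.0
```

View pics/p5.png

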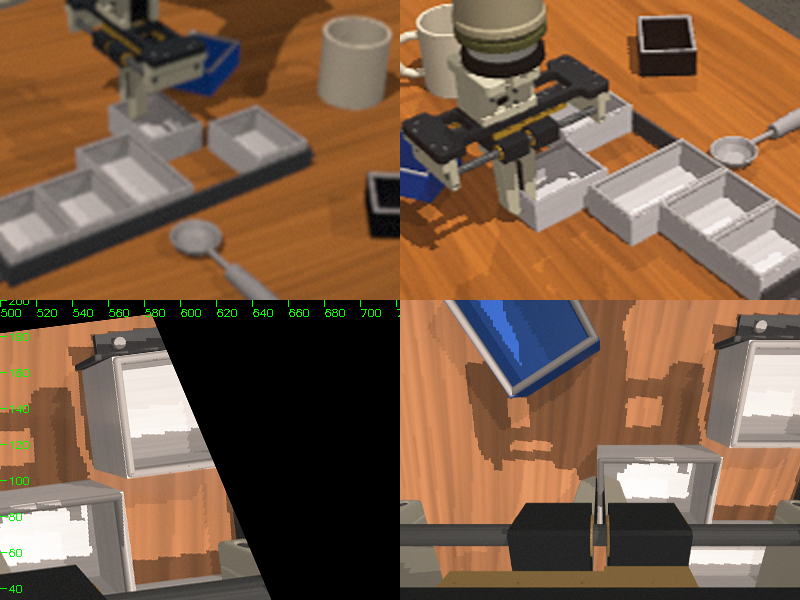

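The new pan's rear-left corner at px (122,493) is at rack y ≈101.6, and pan_a's right edge at px (130,478) is at ≈109.2. That leaves about 7 mm clearance each side, square. I'll keep sliding it in.

servo_tool(
  increments=[
    {"dx": 0, "dy": 0.4, "dz": -0.02, "wx": 0, "wy": 0, "wz": 0, "jaw": 1},
    {"dx": 0, "dy": 0.7, "dz": 0, "wx": 0, "wy": 0, "wz": 0, "jaw": 1},
    {"dx": 0, "dy": 0.7, "dz": 0, "wx": 0, "wy": 0, "wz": 0, "jaw": 1},
    {"dx": 0, "dy": 0.7, "dz": 0, "wx": 0, "wy": 0, "wz": 0, "jaw": 1},
    {"dx": 0, "dy": 0.7, "dz": 0, "wx": 0, "wy": 0, "wz": 0, "jaw": 1},
    {"dx": 0, "dy": 0.6, "dz": 0, "wx": 0, "wy": 0, "wz": 0, "jaw": 1},
    {"dx": 0, "dy": 0.2, "dz": 0, "wx": 0, "wy": 0, "wz": 0, "jaw": 1},
    {"dx": 0, "dy": 0, "dz": 0, "wx": 0, "wy": 0, "wz": 0, "jaw": 1},
  ],
)

```text
t: 14.65
tool_pos: [0.527, 0.0541, 0.1959]
tool_rot: [180.0, -0.0, 97.2]
contact_force: [-1.7, 0.3, 4.0]
finger_gap: 0.0042
grip_force: 20.0
```

```bash
python3 st.py
```

```text
14.65 [0.527  0.0541 0.1959] rack [-95.2  68.4] tip z 0.0099 [179.98  -0.    97.23] 0.0042 [-1.7  0.3  4. ] 20.0
```

servo_tool(
  increments=[
    {"dx": 0, "dy": 0.4, "dz": 0, "wx": 0, "wy": 0, "wz": 0, "jaw": 1},
    {"dx": 0, "dy": 0.7, "dz": 0, "wx": 0, "wy": 0, "wz": 0, "jaw": 1},
    {"dx": 0, "dy": 0.7, "dz": 0, "wx": 0, "wy": 0, "wz": 0, "jaw": 1},
    {"dx": 0, "dy": 0.7, "dz": 0, "wx": 0, "wy": 0, "wz": 0, "jaw": 1},
    {"dx": 0, "dy": 0.7, "dz": 0, "wx": 0, "wy": 0, "wz": 0, "jaw": 1},
    {"dx": 0, "dy": 0.6, "dz": 0, "wx": 0, "wy": 0, "wz": 0, "jaw": 1},
    {"dx": 0, "dy": 0.5, "dz": 0, "wx": 0, "wy": 0, "wz": 0, "jaw": 1},
    {"dx": 0, "dy": 0.4, "dz": 0, "wx": 0, "wy": 0, "wz": 0, "jaw": 1},
    {"dx": 0, "dy": 0.2, "dz": 0, "wx": 0, "wy": 0, "wz": 0, "jaw": 1},
    {"dx": 0, "dy": 0, "dz": 0, "wx": 0, "wy": 0, "wz": 0, "jaw": 1},
  ],
)

```text
t: 15.65
tool_pos: [0.5756, 0.0603, 0.1959]
tool_rot: [180.0, -0.0, 97.2]
contact_force: [-1.3, -0.1, 4.3]
finger_gap: 0.0039
grip_force: 20.0
```

```bash
python3 st.py
```

```text
15.65 [0.5756 0.0603 0.1959] rack [-46.2  68.4] tip z 0.0099 [179.98  -0.    97.22] 0.0039 [-1.3 -0.1  4.3] 20.0
```

servo_tool(
  increments=[
    {"dx": 0, "dy": 0.1, "dz": 0, "wx": 0, "wy": 0, "wz": 0, "jaw": 1},
    {"dx": 0, "dy": 0.1, "dz": 0, "wx": 0, "wy": 0, "wz": 0, "jaw": 1},
    {"dx": 0, "dy": 0.05, "dz": 0, "wx": 0, "wy": 0, "wz": 0, "jaw": 1},
    {"dx": 0, "dy": 0, "dz": 0, "wx": 0, "wy": 0, "wz": 0, "jaw": 1},
  ],
)

```text
t: 16.05
tool_pos: [0.5777, 0.0606, 0.1959]
tool_rot: [-180.0, 0.0, 97.2]
contact_force: [-3.6, -1.0, 6.2]
finger_gap: 0.0036
grip_force: 20.0
```

servo_tool(
  increments=[
    {"dx": 0, "dy": 0.05, "dz": 0, "wx": 0, "wy": 0, "wz": 0, "jaw": 1},
    {"dx": 0, "dy": 0, "dz": 0, "wx": 0, "wy": 0, "wz": 0, "jaw": 1},
  ],
)

```text
t: 16.25
tool_pos: [0.5781, 0.0607, 0.1959]
tool_rot: [-180.0, 0.0, 97.2]
contact_force: [-3.8, -0.0, 7.2]
finger_gap: 0.0039
grip_force: 20.0
```

servo_tool(
  increments=[
    {"dx": 0, "dy": 0.05, "dz": 0, "wx": 0, "wy": 0, "wz": 0, "jaw": 1},
    {"dx": 0, "dy": 0, "dz": 0, "wx": 0, "wy": 0, "wz": 0, "jaw": 1},
  ],
)

```text
t: 16.45
tool_pos: [0.5784, 0.0608, 0.1959]
tool_rot: [-180.0, 0.0, 97.2]
contact_force: [-4.0, -0.8, 7.0]
finger_gap: 0.0037
grip_force: 20.0
```

servo_tool(
  increments=[
    {"dx": 0, "dy": 0.05, "dz": 0, "wx": 0, "wy": 0, "wz": 0, "jaw": 1},
    {"dx": 0, "dy": 0.05, "dz": 0, "wx": 0, "wy": 0, "wz": 0, "jaw": 1},
    {"dx": 0, "dy": 0, "dz": 0, "wx": 0, "wy": 0, "wz": 0, "jaw": 1},
  ],
)

```text
t: 16.75
tool_pos: [0.5787, 0.0608, 0.1959]
tool_rot: [-179.9, 0.0, 97.2]
contact_force: [-7.0, -0.9, 9.7]
finger_gap: 0.0039
grip_force: 20.0
```

servo_tool(
  increments=[
    {"dx": 0, "dy": 0.05, "dz": 0, "wx": 0, "wy": 0, "wz": 0, "jaw": 1},
    {"dx": 0, "dy": 0.05, "dz": 0, "wx": 0, "wy": 0, "wz": 0, "jaw": 1},
    {"dx": 0, "dy": 0, "dz": 0, "wx": 0, "wy": 0, "wz": 0, "jaw": 1},
  ],
)

```text
t: 17.05
tool_pos: [0.579, 0.0609, 0.1959]
tool_rot: [-179.8, 0.1, 97.2]
contact_force: [-11.1, -1.0, 12.5]
finger_gap: 0.0039
grip_force: 20.0
```

Contact with the stop: the force rises at TCP x ≈ -43 mm, which is where a home pan's front wall should be. I'll release and withdraw up to a viewing height.

servo_tool(
  increments=[
    {"dx": 0, "dy": 0, "dz": 0, "wx": 0, "wy": 0, "wz": 0, "jaw": 0.5},
    {"dx": 0, "dy": 0, "dz": 0, "wx": 0, "wy": 0, "wz": 0, "jaw": 0.5},
    {"dx": 0, "dy": 0, "dz": 0, "wx": 0, "wy": 0, "wz": 0, "jaw": 0.5},
    {"dx": 0, "dy": 0, "dz": 0, "wx": 0, "wy": 0, "wz": 0, "jaw": 0.5},
    {"dx": 0, "dy": 0, "dz": -1, "wx": 0, "wy": 0, "wz": 0, "jaw": 0.5},
    {"dx": 0, "dy": 0, "dz": -2, "wx": 0, "wy": 0, "wz": 0, "jaw": 0.5},
    {"dx": 0, "dy": 0, "dz": -3, "wx": 0, "wy": 0, "wz": 0, "jaw": 0.5},
    {"dx": -1, "dy": -1, "dz": -3, "wx": 0, "wy": 0, "wz": 0, "jaw": 0.5},
    {"dx": -2, "dy": -1, "dz": -3, "wx": 0, "wy": 0, "wz": 0, "jaw": 0.5},
    {"dx": -3, "dy": 0, "dz": -3, "wx": 0, "wy": 0, "wz": 0, "jaw": 0.5},
    {"dx": -3, "dy": 0, "dz": -3, "wx": 0, "wy": 0, "wz": 0, "jaw": 0.5},
    {"dx": -2, "dy": 0, "dz": -2, "wx": 0, "wy": 0, "wz": 0, "jaw": 0.5},
    {"dx": 0, "dy": 0, "dz": 0, "wx": 0, "wy": 0, "wz": 0, "jaw": 0.5},
    {"dx": 0, "dy": 0, "dz": 0, "wx": 0, "wy": 0, "wz": 0, "jaw": 0.5},
    {"dx": 0, "dy": 0, "dz": 0, "wx": 0, "wy": 0, "wz": 0, "jaw": 0.5},
  ],
)

```text
t: 18.55
tool_pos: [0.5739, -0.0495, 0.3953]
tool_rot: [-179.9, -0.0, 97.3]
contact_force: [-0.4, -0.8, 0.5]
finger_gap: 0.023
grip_force: 0.0
```

```bash
python3 st.py; python3 - <<'E'
from cell import camera;from h import *
c=camera("wrist");cv2.imwrite("pics/fin.png",c["image"])
# rack-frame rectified at rim plane, 4 px/mm; x -100..60 -> cols, y 190..-60 -> rows
def px(x,y): return P(c,[W(x/1e3,y/1e3,.034)])[0]
s=4;cor=np.float32([[0,0],[640,0],[640,1000],[0,1000]])
src=np.float32([px(-100,190),px(60,190),px(60,-60),px(-100,-60)])
im=cv2.warpPerspective(c["image"],cv2.getPerspectiveTransform(src,cor),(640,1000),flags=cv2.INTER_LINEAR)
g=cv2.GaussianBlur(cv2.cvtColor(im,cv2.COLOR_BGR2GRAY).astype(np.float32),(0,0),2)
hsv=cv2.cvtColor(im,cv2.COLOR_BGR2HSV)
lvl=lambda y,x0,x1:''.join('%4d'%v for v in g[int((190-y)*s)-4:int((190-y)*s)+5,:].mean(0)[int((x0+100)*s):int((x1+100)*s):4])
for n,ys in(("a",(170,145,118)),("new",(95,70,42)),("long",(20,0))):
    for y in ys: print(n,y,"back 36..52:",lvl(y,36,53),"| front",lvl(y,-86,-72) if n=="long" else lvl(y,-53,-36))
for x in(-35,0,35):
    col=g[:,int((x+100)*s)-4:int((x+100)*s)+5].mean(1); print("x",x,"y 116..20:",' '.join('%d'%v for v in col[int((190-116)*s):int((190-20)*s):4]))
E
```

```text
18.55 [ 0.5739 -0.0495  0.3953] rack [-61.6 -40.3] tip z 0.2093 [-1.7993e+02 -4.0000e-02  9.7310e+01] 0.023 [-0.4 -0.8  0.5] 0.0
a 170 back 36..52:    0   0   0   0   0   0   0   0   0   0   0   0   0   0   0   0   0 | front    0   0   0   0   0   0   0   0   0   0   0   0   0   0   0   0   0
a 145 back 36..52:  107 107 105 118 156 191 203 182 123 112 151 163 162 158 157 158 158 | front  140 134 102  80  81  90 119 151 173 200 199 190 229 246 245 244 244
a 118 back 36..52:  109 109 107 119 159 192 202 182 128 111 146 162 163 161 158 151 146 | front   82  81  80  79  81  94 107 111 115 128 126 132 166 182 182 181 181
new 95 back 36..52:  111 112 110 111 141 179 201 198 163 124 154 162 157 152 149 149 154 | front   83  84  85  85  85  88 103 136 173 194 204 185 149 131 129 129 129
new 70 back 36..52:  122 123 119 120 148 182 202 200 166 132 146 157 156 160 165 165 161 | front   93  92  92  93  93  97 114 131 156 185 196 187 201 238 241 235 226
new 42 back 36..52:  116 116 114 119 146 183 203 197 157 127 144 160 163 160 157 157 158 | front  101 102 102 103  94  88 105 141 174 193 203 18
[... 811 characters left out ...]
0 96 114 137 163 215 240 240 240 241 241 240 239 239 238 239 239 237 238 240 242 241 240 240 240 239 238 239 239 239 243 246 246 245 245 246 247 247 247 248 248 247 248 249 250 250 242 212 185 177 176 176 177 175 175 178 177 174 168 156 168 197 207 182 142 106 87 84 84 83 88 114 154 173 201 213 194 202 236
x 35 y 116..20: 108 112 147 191 209 197 176 166 161 144 117 104 94 124 171 201 207 182 150 129 114 111 111 111 112 112 113 113 113 112 112 114 115 115 115 115 116 116 116 118 118 118 118 118 120 121 123 125 126 126 128 129 129 130 130 130 130 130 129 130 131 131 131 130 130 130 129 127 125 123 121 119 119 117 116 112 122 162 196 205 187 145 96 69 64 63 62 68 102 151 173 200 210 186 145 116
```

All three measured backs line up at x ≈ 44 mm, and the new pan's back and sides read the same along their length, so it is square and home. The robot is clear, so I'm handing in.

```bash
python3 -c "
from cell import env
print(env.hand_in())"
```

```text
the job is handed in; nothing more can be done
None
```

The spare pan is in the row directly left of the long pan, square and against the back stop after I opened the gap to about 80 mm. No pan was lifted and the bystanders were not touched; the job is handed in at about 18.6 s, though I did not re-measure the two right-hand pans' backs after the push.

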